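Make up two krar peg kits

TASK

Make up the two krar kits from the stock laid out on the bench. The three-pocket tray gets the long peg in its long pocket, the wide brass collar in its square pocket and the bridge standing upright on its feet in the remaining pocket; the slim two-pocket tray gets the short peg in its long pocket and the narrow brass collar in its short pocket. Everything must lie flat on the floor of its pocket, not propped on a rim, and the cork sanding block and the red tile must be left where they are.

Things in the scene. Friction and masses are not known exactly. Their poses are not given: they have to be found in the camera images.
- long_peg: The longer of two pegs: olive-wood krar peg lying along its x, 130 mm long: round shaft, diameter 18 mm, from x = -65 to +25 mm, with dark bands; then a flat head 40 mm long, 30 wide (y), 16 thick, ending at x = +65. Origin: underside, mid-length, on the shaft line; z up. About 40 g, balances 10 mm to the head side of the origin. Lies in the stock row, the far row on the bench.
- short_peg: The shorter of two pegs: olive-wood krar peg lying along its x, 90 mm long: round shaft, diameter 18 mm, from x = -45 to +12 mm, with dark bands; then a flat head 33 mm long, 30 wide (y), 16 thick, ending at x = +45. Origin: underside, mid-length, on the shaft line; z up. About 28 g, balances 7 mm to the head side of the origin. Lies in the stock row, the far row on the bench.
- wide_collar: The wider of two collars: plain brass collar (ring) standing on its flat end, outer diameter 46 mm, bore 28 mm, height 20 mm, about 170 g. Origin: centre of its underside, z up along the bore; both ends are alike. Lies in the row of stock.
- narrow_collar: The narrower of two collars: plain brass collar (ring) standing on its flat end, outer diameter 32 mm, bore 18 mm, height 20 mm, about 90 g. Origin: centre of its underside, z up along the bore; both ends are alike. Lies in the row of stock.
- bridge: Krar string bridge of dark wood, standing on two feet: 60 mm long (x), 20 mm thick (y), 31 mm tall: feet 13 mm high at both ends, a flat-sided beam from 12 to 26 mm height, and on it an 8 mm thick notched ridge. About 30 g. Origin: centre of its underside; z up. Lies in the row of stock.
- big_tray: Grey metal kit tray with three pockets, outside 146 (x) by 160 (y) mm. Long pocket 64 by 152 mm, centre x = +37, y = 0 mm. Square pocket 70 by 70, centre x = -34, y = +41. Third pocket 70 (x) by 78 (y), centre x = -34, y = -37. Pocket floors 4 mm, rim and dividers (4 mm thick) 11 mm above the bench. Origin: centre of underside; z up. Fixed, left or right, slightly turned.
- slim_tray: Grey metal kit tray with two pockets in line, outside 72 (x) by 180 (y) mm. Long pocket 64 by 112 mm, centre x = 0, y = -30 mm. Short pocket 64 (x) by 56 (y), centre x = 0, y = +58 mm. Pocket floors 4 mm, rim and dividers (4 mm thick) 11 mm above the bench. Origin: centre of underside; z up. Fixed, left or right, slightly turned.
- sanding_block: Bystander: loose cork sanding block 100 x 50 x 30 mm, lying between the two trays. Origin: centre of its underside.
- red_tile: Bystander: loose glossy red ceramic tile offcut 100 x 80 x 8 mm, to the left of the work. Origin: centre of its underside.
There are look-alikes about, which are no part of the job. What is shaped like the wide_collar but blue or white is not meant.

How it is judged (in metres and radians):
At the end, for the whole second after the job is handed in: Each thing released and at rest in its pocket: from the pocket centre along tray x, y within 20, 15 mm (pegs), 15, 15 (wide collar), 18, 15 (narrow collar), 30, 30 (bridge); underside 2 to 6.5 mm above the tray underside (pocket floor: 4); upright within 0.06 rad; under 10 mm/s (x of long_peg in the frame of big_tray between 0.017 and 0.057 m and y of long_peg in the frame of big_tray between -0.015 and 0.015 m and z of long_peg in the frame of big_tray between 0.002 and 0.0065 m and angle between each of long_peg, wide_collar, bridge, short_peg, narrow_collar's own z axis and vertical below 0.06 rad and linear speed of each of long_peg, wide_collar, bridge, short_peg, narrow_collar below 0.01 m/s and x of wide_collar in the frame of big_tray between -0.049 and -0.019 m and y of wide_collar in the frame of big_tray between 0.026 and 0.056 m and z of wide_collar in the frame of big_tray between 0.002 and 0.0065 m and x of bridge in the frame of big_tray between -0.064 and -0.004 m and y of bridge in the frame of big_tray between -0.067 and -0.007 m and z of bridge in the frame of big_tray between 0.002 and 0.0065 m and x of short_peg in the frame of slim_tray between -0.02 and 0.02 m and y of short_peg in the frame of slim_tray between -0.045 and -0.015 m and z of short_peg in the frame of slim_tray between 0.002 and 0.0065 m and x of narrow_collar in the frame of slim_tray between -0.018 and 0.018 m and y of narrow_collar in the frame of slim_tray between 0.043 and 0.073 m and z of narrow_collar in the frame of slim_tray between 0.002 and 0.0065 m); the robot touches nothing.
It fails at once if the cork sanding block is shifted by more than 15 mm (distance of sanding_block from where it was at the start of the episode above 0.015 m).
It fails at once if the red tile is shifted by more than 15 mm (distance of red_tile from where it was at the start of the episode above 0.015 m).
It also fails if it takes over 120 s, if anything falls off the work surface, if the arm or the gripper's body presses on something with over 40 N, if the wrist force passes 120 N, or if a joint passes its speed limit or range.

ROBOT

A 7-joint arm with a two-finger parallel gripper is mounted at the origin on the work surface. World frame = base frame: x ahead of the robot, y to its left, z up, the work surface at z = 0. Lengths are in m, angles in degrees, forces in N, time in s.
With the tool pointing down it reaches from about 0.35 to 0.9 m from the base axis. Payload 8.1 kg.
Tool frame: the origin (TCP) lies between the finger pads; the fingertips stand env.tip_reach ahead of it and the grasp point (between the pads) lies 2 mm behind it (env.tip_reach is the distance from the TCP to the fingertips, in m); x points along the fingers, y is the direction in which the jaws open and shut, and the axes are right-handed (so a half turn about x gives the same grasp; the last joint's range is limited). The gripper opens to 85 mm and grips with 20 to 120 N. Pads are 22 mm wide; open, the fingers measure 114 mm over their backs; the gripper's body (76 mm by 85 mm) begins 54 mm behind the grasp point. The pads swing forward as they close: fully open they stand 13 mm farther back than shut.
Start: joints at [-80.363, 24.895, 1.432, 90.138, -0.665, 64.973, -4.303], TCP at [0.167, 0.602, 0.248] pointing down, gripper open.
Joint ranges: [-149.89, 149.89], [-25.12, 119.58], [-72.63, 75.52], [4.76, 147.25], [-75.54, 255.54], [6.69, 114.76], [-157.13, 157.13]. Speed limits (degrees/s): [127.2, 127.2, 172.46, 172.46, 180, 180, 180].

INTERFACE

Orientations are given as a 3x3 rotation matrix whose columns are the frame's x, y, z axes.
In Python, from workcell import env gives the robot as it stands.
- The arm moves only by the tool carry_out, never from a script. Its argument "motion" is a list that holds one entry, the list of rows, each a list of 4 numbers: the shift along the tool's x, y, z in mm, then the turn about the tool's x in degrees. In form: [[[tx, ty, tz, spin], ...]]. A call has 1 to 10 rows; each row is the pose to reach, as a shift and turn from the pose commanded when the call began, along the tool's axes at that moment; what a row does not reach only later rows make up. A row lasts 1/8 s, in which the tool goes at most 62.5 mm and 10.7 degrees, less where a joint would pass 70% of its speed; a pose out of reach is approached as far as the arm can. A call with a gripper value outside its range is refused whole. "jaw" is the opening, from 0 (shut) to 1 (fully open), set as the call begins (left out, the last holds). The fingers move at their own pace and stop on an object; "squeeze" is the grip in N (left out, the last holds). Time passes only in rows, so rows that repeat a pose let the fingers close. It gives the time, the measured TCP pose, the force and the opening at its end, in the units of the state.
- env.state(): the state, without advancing time (a new reading comes with each control period).
- env.snapshot(name): name is "scene" or "top"; returns a dict with "frame" (420x560x3 uint8, blue, green, red), "K" (3x3 intrinsics, pixels), "dist" ([k1, k2, p1, p2, k3] as OpenCV has them; the pictures are not rectified), "camera_from_world" (4x4, takes a point from world to camera coordinates). Camera axes: x right, y down, z forward; pixel columns grow to the right and rows downward; lengths in m; the calibration is good to about 2 mm. A picture is of the moment at which its call begins. There is no depth.
- env.job_done(): hands the job in, once; it reports no verdict.
Trained networks look in a picture, given as the dict that the camera call returned (one of the last four; its "shot" number tells which), for a name from the list of things; names that differ only in an ending like _2 or _b are one class to them, and where a whole thing is asked for, a point or a joint stands for the part that bears it (a point fixed in the world has none). Each returns a list of dicts, best first, with "confidence" (0 to 1); they miss things now and then, are a little off and sometimes report something else, mostly with a low value. They report only what shows in the picture. A call takes as long as a camera call. They do not tell look-alikes from the thing itself.
- env.silhouettes(picture, name): "pixels" (420x560 bool, what is visible of it) and "position" ([column, row] in pixels, amid what is visible of it).
The state is a dict: "t": time; "qpos": joint angles; "joint_velocities": joint speeds; "joint_torque": joint torques, N m; "eef_pos": TCP position; "ee_rot": TCP orientation; "ft_force": force on the tool from outside, world axes, zero at the start; "torque": the same for the moment, N m; "finger_gap": opening from 0.0 (shut) to 1.0 (fully open).
Only numpy, scipy, OpenCV 4.12 (cv2) and the standard library are available. Lean on these libraries where they do the work, as an engineer would, in place of code of your own. Each camera call takes 0.05 s, during which the arm holds its last target.

## Working session

There is one attempt and no reset: what is moved stays moved. The work goes in short steps, Python scripts to look and compute and a tool call to move; the robot and the scene stay as the last step left them, time stands still between calls to the robot, and variables do not carry over. Pictures are saved under pics/ and viewed, and the job is handed in when it is done.

Besides the shell and the picture viewer there is one more tool, called after "Call:" by a JSON object that holds its "method" and its "body". carry_out: Moves the arm, as the interface text tells. Its arguments: {"type":"object","properties":{"motion":{"type":"array","items":{"type":"array","items":{"type":"array","items":{"type":"number"}}}},"jaw":{"type":"number"},"squeeze":{"type":"number"}},"required":["motion"]}

```bash
ls; mkdir -p pics; python3 - <<'E'
from workcell import env
import cv2
print(env.state(), env.tip_reach)
for n in ["scene","top"]:
    s=env.snapshot(n); cv2.imwrite(f"pics/{n}0.png",s["frame"]); print(n,s["K"],s["dist"],s["camera_from_world"])
E
```

```text
pics
{'t': 0.0, 'qpos': array([-80.36278233,  24.93608993,   1.43010385,  90.18794502,
        -0.66388259,  64.97413566,  -4.30386555]), 'joint_velocities': array([ 0.03368756,  0.02304158,  0.03178081,  0.00493949, -0.0697027 ,
       -0.04041299, -0.02381551]), 'joint_torque': array([ 3.35982859e-04, -6.70474792e+01,  1.02522366e+00, -3.16206086e+01,
        1.56074774e-02,  1.25579489e-02,  1.64304981e-05]), 'eef_pos': array([0.16711182, 0.60175368, 0.24753754]), 'ee_rot': array([[-2.74601503e-04,  2.67569708e-01,  9.63538466e-01],
       [-1.54444366e-03,  9.63537240e-01, -2.67569808e-01],
       [-9.99998770e-01, -1.56160594e-03,  1.48657565e-04]]), 'ft_force': array([0.8695527 , 0.1361918 , 0.69681082]), 'torque': array([-0.03702482, -0.02418627,  0.02948736]), 'finger_gap': 1.0046521645555109} 0.017
scene [[383.38209017   0.         278.95188701]
 [  0.         383.38209017 213.83002054]
 [  0.           0.           1.        ]] [-0.00168896  0.          0.          0.          0.        ] [[-7.12221943e-01  7.01954077e-01 -6.14129811e-04  3.17312622e-01]
 [ 4.75957685e-01  4.82276351e-01 -7.35441231e-01 -2.46431557e-01]
 [-5.15949790e-01 -5.24089682e-01 -6.77588237e-01  1.24487210e+00]
 [ 0.00000000e+00  0.00000000e+00  0.00000000e+00  1.00000000e+00]]
top [[396.71585801   0.         275.57465881]
 [  0.         396.71585801 216.96140919]
 [  0.           0.           1.        ]] [-0.10872122  0.          0.          0.          0.        ] [[ 0.02691234 -0.99963313 -0.00305502  0.04828044]
 [-0.98912653 -0.0261872  -0.14471674  0.5165444 ]
 [ 0.14458365  0.00691646 -0.98946841  0.91414848]
 [ 0.          0.          0.          1.        ]]
```

View pics/top0.png

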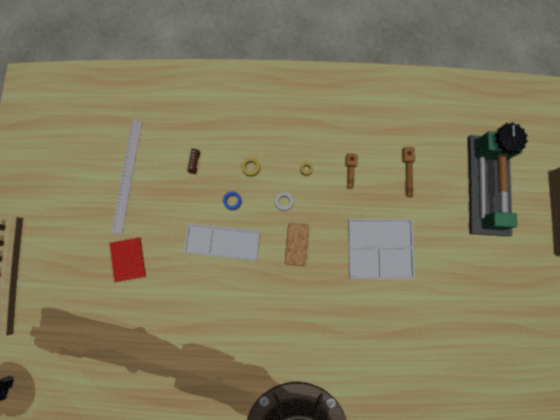

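View pics/scene0.png

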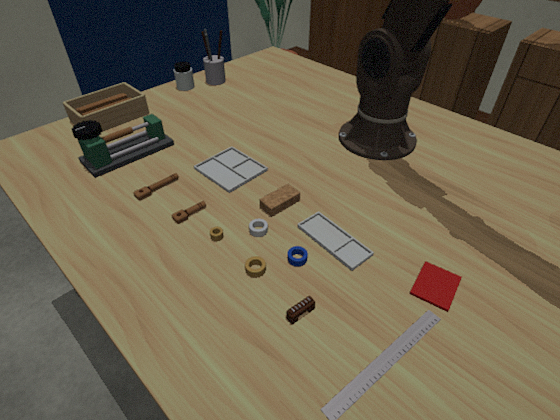

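Layout as described: pegs at (409,172) and (351,170), narrow and wide collars at (306,169) and (250,167), bridge at (194,161). The big tray is at (380,249), the slim tray at (222,243), and the blue/white look-alike rings at (232,201) and (284,201). Next I'll fit models to the silhouettes.

```bash
cat > fit.py <<'E'
import numpy as np, cv2
from scipy.optimize import minimize
def box(x0,x1,y0,y1,z0,z1): return np.array([[x,y,z] for x in(x0,x1) for y in(y0,y1) for z in(z0,z1)],float)/1e3
def cylz(r,h): 
    a=np.linspace(0,2*np.pi,48,endpoint=False); return np.array([[r*np.cos(t),r*np.sin(t),z] for t in a for z in(0,h)])/1e3
def cylx(x0,x1,r): 
    a=np.linspace(0,2*np.pi,24,endpoint=False); return np.array([[x,r*np.cos(t),r+r*np.sin(t)] for t in a for x in(x0,x1)])/1e3
M={"long_peg":[cylx(-65,25,9),box(25,65,-15,15,1,17)],"short_peg":[cylx(-45,12,9),box(12,45,-15,15,1,17)],
"wide_collar":[cylz(23,20)],"narrow_collar":[cylz(16,20)],
"bridge":[box(-30,30,-10,10,0,26),box(-28,28,-4,4,26,31)],
"big_tray":[box(-73,73,-80,80,0,11)],"slim_tray":[box(-36,36,-90,90,0,11)],
"sanding_block":[box(-50,50,-25,25,0,30)],"red_tile":[box(-50,50,-40,40,0,8)]}
def proj(P,s):
    c=np.asarray(s["camera_from_world"]); r,_=cv2.Rodrigues(c[:3,:3].copy())
    return cv2.projectPoints(np.asarray(P,float).reshape(-1,1,3),r,c[:3,3].copy(),s["K"],np.array(s["dist"]))[0].reshape(-1,2)
def tf(P,p,z): 
    c,s=np.cos(p[2]),np.sin(p[2]); return np.c_[c*P[:,0]-s*P[:,1]+p[0],s*P[:,0]+c*P[:,1]+p[1],P[:,2]+z]
def ray(px,s,z):
    u=cv2.undistortPoints(np.array([[px]],float),s["K"],np.array(s["dist"]))[0,0]
    c=np.asarray(s["camera_from_world"]); R,t=c[:3,:3],c[:3,3]; o=-R.T@t; d=R.T@np.r_[u,1]; return o+d*(z-o[2])/d[2]
def render(name,p,s,z,U=4):
    m=np.zeros((420*U,560*U),np.uint8)
    for P in M[name]:
        h=cv2.convexHull(proj(tf(P,p,z),s).astype(np.float32))
        cv2.fillConvexPoly(m,np.round((h+0.5)*U*16-8).astype(np.int32),255,shift=4)
    return cv2.resize(m,(560,420),interpolation=cv2.INTER_AREA).astype(np.float32)/255
def solid(px):  # fill holes
    cs,_=cv2.findContours(px.astype(np.uint8),cv2.RETR_EXTERNAL,cv2.CHAIN_APPROX_NONE)
    m=np.zeros(px.shape,np.uint8); cv2.drawContours(m,cs,-1,1,-1); return m.astype(np.float32)
def fit(name,shots,masks,p0,z=0.0):
    def cost(q):
        p=np.array([q[0]/1e3,q[1]/1e3,q[2]/30]); return np.mean([np.abs(render(name,p,s,z)-m).sum()/m.sum() for s,m in zip(shots,masks)])
    best=None
    for a in ([p0[2]] if len(p0)>2 else ([0] if "collar" in name else np.radians(np.arange(0,360,45)))):
        r=minimize(cost,[p0[0]*1e3,p0[1]*1e3,a*30],method="Nelder-Mead",options=dict(initial_simplex=np.array([[0,0,0],[6,0,0],[0,6,0],[0,0,8.]])+[p0[0]*1e3,p0[1]*1e3,a*30],maxiter=90))
        if best is None or r.fun<best.fun: best=r
    q=best.x; return np.array([q[0]/1e3,q[1]/1e3,q[2]/30]),best.fun
E
python3 - <<'E'
from workcell import env
from fit import *
import json
T=env.snapshot("top"); S=env.snapshot("scene"); out={}
for n in M:
    ms=[]
    for s in (T,S):
        d=env.silhouettes(s,n); print(n,[(np.round(e["position"],1).tolist(),round(e["confidence"],2),int(e["pixels"].sum())) for e in d][:4])
        ms.append(d)
    if not ms[0]: continue
    for pick in range(min(len(ms[0]),3 if 'collar' in n or 'peg' in n else 1)):
        a=ms[0][pick]; p0=ray(a["position"],T,0.01)[:2]
        p,c=fit(n,[T],[solid(a["pixels"])],p0)
        line=[n,pick,'top',np.round(p[:2],4),round(np.degrees(p[2]),1),round(c,2)]
        pp=proj([[p[0],p[1],0.01]],S)[0]
        for b in ms[1]:
            if np.hypot(*(np.array(b["position"])-pp))<8:
                p2,c2=fit(n,[S],[solid(b["pixels"])],p); line+=['scene',np.round(p2[:2],4),round(np.degrees(p2[2]),1),round(c2,2)]; break
        print(*line)
E
```

```text
long_peg [([409.1, 166.8], 0.95, 490), ([351.3, 165.9], 0.74, 290)]
long_peg [([154.7, 189.2], 0.72, 297)]
long_peg 0 top [ 0.6443 -0.2733] -1.1 0.12 scene [ 0.6429 -0.2763] 2.1 0.38
long_peg 1 top [ 0.6246 -0.1237] -5.5 0.67
short_peg [([351.7, 164.2], 0.79, 264)]
short_peg [([185.4, 210.3], 0.79, 317)]
short_peg 0 top [ 0.6408 -0.1241] -1.9 0.32 scene [ 0.6418 -0.1259] -3.8 0.14
wide_collar [([238.5, 203.3], 0.76, 212), ([250.6, 161.9], 0.64, 221), ([284.4, 194.6], 0.5, 218)]
wide_collar [([257.8, 225.1], 0.77, 323), ([294.2, 251.8], 0.58, 322), ([255.2, 260.7], 0.53, 350)]
wide_collar 0 top [0.5579 0.1714] -10.3 0.09 scene [0.5571 0.1687] 11.1 0.09
wide_collar 1 top [0.645  0.1289] 32.2 0.08 scene [0.6446 0.1268] 45.8 0.07
wide_collar 2 top [0.5605 0.0436] 42.8 0.06 scene [0.5582 0.0421] 46.8 0.06
narrow_collar [([306.5, 165.5], 0.4, 129)]
narrow_collar [([214.8, 232.0], 0.65, 181), ([281.2, 201.1], 0.48, 823), ([154.3, 186.1], 0.35, 338)]
narrow_collar 0 top [ 0.6425 -0.0106] 2.1 0.11 scene [ 0.6433 -0.0129] 13.4 0.08
bridge [([192.0, 162.8], 0.59, 235)]
bridge [([296.1, 306.9], 0.81, 446)]
bridge 0 top [0.6553 0.274 ] -3.7 0.14 scene [0.6551 0.272 ] -9.6 0.13
big_tray [([382.2, 248.3], 0.74, 3839)]
big_tray [([230.4, 171.3], 0.56, 1899)]
big_tray 0 top [ 0.4478 -0.1998] 181.1 0.02 scene [ 0.447  -0.2012] 180.4 0.03
slim_tray [([222.4, 240.5], 0.71, 2081)]
slim_tray [([333.6, 244.8], 0.77, 1887)]
slim_tray 0 top [0.4558 0.1935] -4.9 0.05 scene [0.4542 0.1909] -4.9 0.05
sanding_block [([295.8, 246.0], 0.93, 893)]
sanding_block [([279.9, 199.2], 0.76, 794)]
sanding_block 0 top [0.4539 0.0097] -3.2 0.05 scene [0.4525 0.0076] -4.8 0.09
red_tile [([129.5, 258.7], 0.69, 1313)]
red_tile [([433.5, 289.2], 0.81, 1626), ([213.9, 230.4], 0.71, 138)]
red_tile 0 top [0.4039 0.4294] 11.3 0.04 scene [0.4036 0.4271] 12.0 0.05
```

```bash
cat > ov.py <<'E'
from fit import *
def overlay(s,items,crop,f,fn,z=0.0):
    x0,y0,x1,y1=crop; im=cv2.resize(s["frame"][y0:y1,x0:x1],None,fx=f,fy=f,interpolation=cv2.INTER_CUBIC)
    im=cv2.convertScaleAbs(im,alpha=1.6,beta=10)
    for n,p,zz in items:
        for P in M[n]:
            h=cv2.convexHull(proj(tf(P,p,zz),s).astype(np.float32)).reshape(-1,2)
            cv2.polylines(im,[np.round((h+0.5-[x0,y0])*f).astype(np.int32)],True,(255,0,255),1)
    cv2.imwrite(fn,im)
E
python3 - <<'E'
from workcell import env
from ov import *
T=env.snapshot("top"); r=np.radians
it=[("long_peg",(.6443,-.2733,r(-1)),0),("short_peg",(.6415,-.125,r(-3)),0),("wide_collar",(.645,.128,0),0),("narrow_collar",(.643,-.0118,0),0),("bridge",(.655,.273,r(-5)),0),("big_tray",(.4474,-.2,r(1)),0),("slim_tray",(.455,.192,r(-4.9)),0),("sanding_block",(.453,.0086,r(-4)),0)]
overlay(T,it,(175,135,435,295),3,"pics/ov1.png")
S=env.snapshot("scene"); overlay(S,it,(120,135,390,335),2.9,"pics/ov2.png")
E
```

```text
(no output)
```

View pics/ov1.png

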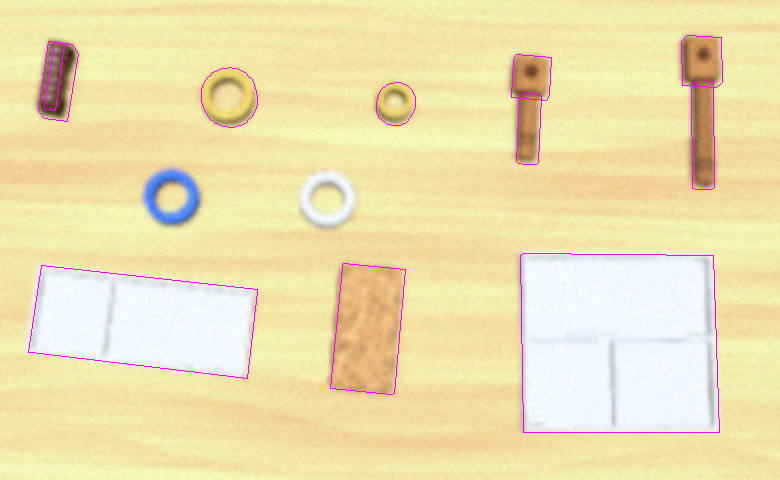

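View pics/ov2.png

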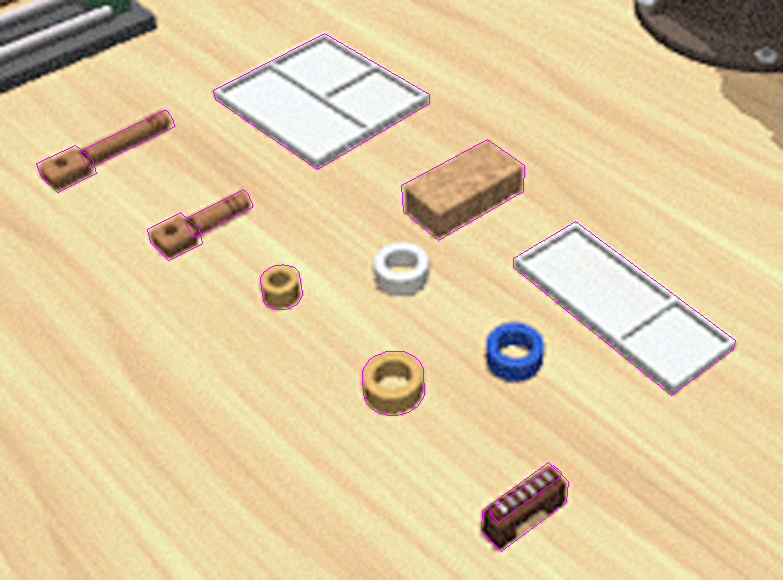

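The fitted outlines match both pictures closely, so the poses and tray yaws are settled. Next is a helper that turns world targets into tool-axis shifts.

```bash
cat > go.py <<'E'
from workcell import env
import numpy as np,sys
# args: x y z heading(deg of tool y) [in world, mm]
st=env.state(); R=st["ee_rot"]; p=st["eef_pos"]*1e3
h=np.degrees(np.arctan2(R[1,1],R[0,1]))
print("t",round(st["t"],2),"tcp",p.round(1),"head",h.round(1),"gap",round(st["finger_gap"],3),"q",st["qpos"].round(0),"F",st["ft_force"].round(1))
for a in sys.argv[1:]:
    x,y,z,hd=map(float,a.split(","))
    d=R.T@(np.array([x,y,z])-p); s=-(hd-h)
    print(a,"->",d.round(1).tolist(),round(s,1))
E
python3 go.py 655,273,150,83 655,273,27,83
```

```text
t 1.2 tcp [167.2 602.2 248.3] head 74.5 gap 1.002 q [-80.  25.   1.  90.  -1.  65.  -4.] F [ 0.6 -0.7  0.1]
655,273,150,83 -> [98.3, -186.7, 558.1] -8.5
655,273,27,83 -> [221.3, -186.7, 558.1] -8.5
```

Call:
{"method": "carry_out", "body": {"motion": [[[98,-187,558,-8.5],[98,-187,558,-8.5],[98,-187,558,-8.5],[98,-187,558,-8.5],[98,-187,558,-8.5],[98,-187,558,-8.5],[98,-187,558,-8.5],[98,-187,558,-8.5],[98,-187,558,-8.5],[98,-187,558,-8.5]]], "jaw": 0.7, "squeeze": 40}}

```text
t: 2.45
eef_pos: [0.6576, 0.2688, 0.1495]
ee_rot: [[0.001, 0.126, 0.992], [-0.002, 0.992, -0.126], [-1.0, -0.002, 0.001]]
ft_force: [-0.7, 0.4, 0.6]
finger_gap: 0.699
```

```bash
python3 go.py 655,273,150,83 655,273,60,83 655,273,27,83
python3 - <<'E'
from workcell import env
import cv2
s=env.snapshot("scene"); cv2.imwrite("pics/a1.png",s["frame"])
E
```

```text
t 2.45 tcp [657.6 268.8 149.5] head 82.8 gap 0.699 q [-30.  37.   6.  83.  -4.  59.  59.] F [-0.7  0.4  0.6]
655,273,150,83 -> [-0.5, 3.8, -3.1] -0.2
655,273,60,83 -> [89.5, 4.0, -3.2] -0.2
655,273,27,83 -> [122.5, 4.1, -3.2] -0.2
```

View pics/a1.png

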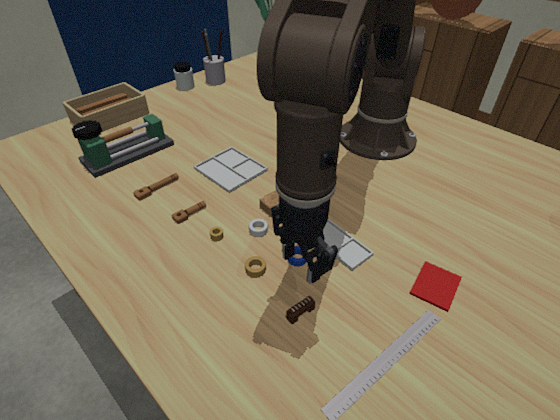

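```bash
python3 go.py 655,273,60,83 655,273,27,83
```

```text
t 2.5 tcp [660.3 265.2 148.8] head 82.6 gap 0.698 q [-30.  38.   6.  83.  -4.  59.  59.] F [ 2.4 -3.8  0.8]
655,273,60,83 -> [88.7, 7.4, -6.5] -0.4
655,273,27,83 -> [121.7, 7.5, -6.6] -0.4
```

Call:
{"method": "carry_out", "body": {"motion": [[[50,0,0,0],[85,0,0,0],[85,0,0,0],[85,0,0,0],[85,0,0,0]]]}}

```text
t: 3.12
eef_pos: [0.656, 0.2734, 0.0676]
ee_rot: [[0.003, 0.122, 0.993], [0.001, 0.993, -0.122], [-1.0, 0.002, 0.003]]
ft_force: [-0.4, 0.0, -0.2]
finger_gap: 0.697
```

```bash
python3 go.py 655,273,27,83; python3 - <<'E'
from workcell import env
from ov import *
S=env.snapshot("scene"); overlay(S,[("bridge",(.655,.273,-.122),0)],(230,220,390,340),4.8,"pics/a2.png")
E
python3 go.py 655,273,27,83
```

```text
t 3.12 tcp [656.  273.4  67.6] head 83.0 gap 0.697 q [-30.  42.   5.  87.  -4.  51.  59.] F [-0.4  0.  -0.2]
655,273,27,83 -> [40.5, -0.6, -1.1] -0.0
t 3.17 tcp [655.9 273.3  67.3] head 83.0 gap 0.701 q [-30.  42.   5.  87.  -4.  51.  59.] F [ 1.  -0.3 -0.6]
655,273,27,83 -> [40.3, -0.5, -0.9] -0.0
```

View pics/a2.png

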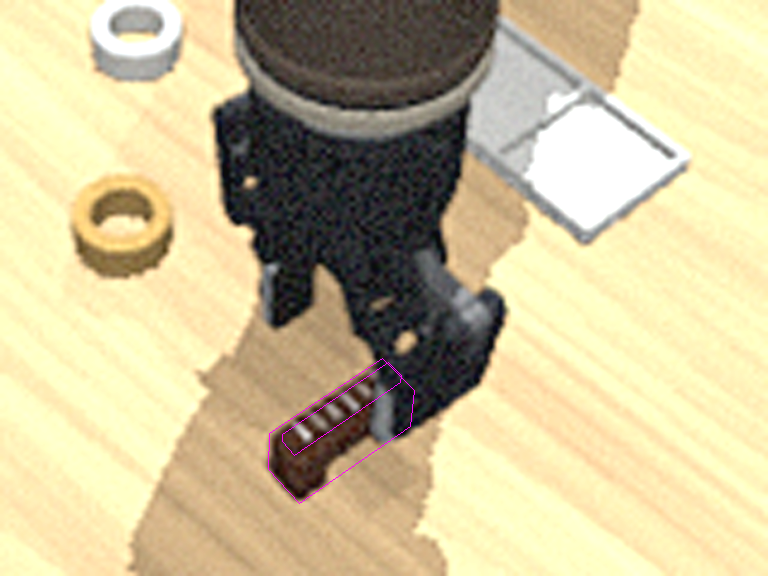

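The gripper straddles the bridge, which fits its outline. Descending and gripping.

Call:
{"method": "carry_out", "body": {"motion": [[[25,0,0,0],[40,0,0,0],[40,0,0,0]]]}}

```text
t: 3.55
eef_pos: [0.6541, 0.2725, 0.0244]
ee_rot: [[-0.002, 0.122, 0.993], [-0.001, 0.993, -0.122], [-1.0, -0.001, -0.002]]
ft_force: [0.1, -0.3, 0.8]
finger_gap: 0.701
```

Call:
{"method": "carry_out", "body": {"motion": [[[0,0,0,0],[0,0,0,0],[0,0,0,0],[0,0,0,0],[0,0,0,0]]], "jaw": 0}}

```text
t: 4.18
eef_pos: [0.6555, 0.2731, 0.0263]
ee_rot: [[0.002, 0.122, 0.993], [0.001, 0.993, -0.122], [-1.0, 0.001, 0.001]]
ft_force: [-1.1, 0.3, 5.8]
finger_gap: 0.226
```

```bash
python3 go.py 655,273,130,83 414,-237.7,130,0
```

```text
t 4.17 tcp [655.5 273.1  26.3] head 83.0 gap 0.226 q [-30.  45.   5.  88.  -4.  47.  60.] F [-1.1  0.3  5.8]
655,273,130,83 -> [-103.7, -0.0, -0.3] -0.0
414,-237.7,130,0 -> [-104.4, -536.3, -177.1] 83.0
```

Call:
{"method": "carry_out", "body": {"motion": [[[-50,0,0,0],[-104,-40,-13,10],[-104,-95,-31,20],[-104,-155,-51,30],[-104,-215,-71,40],[-104,-275,-91,50],[-104,-335,-111,60],[-104,-395,-131,70],[-104,-455,-150,80],[-104,-510,-168,82.3]]]}}

```text
t: 5.42
eef_pos: [0.4249, -0.2144, 0.1296]
ee_rot: [[0.001, 1.0, 0.009], [-0.0, 0.009, -1.0], [-1.0, 0.001, 0.0]]
ft_force: [1.4, 0.0, -0.3]
finger_gap: 0.225
```

Call:
{"method": "carry_out", "body": {"motion": [[[0,0,0,0],[0,0,0,0],[0,0,0,0],[0,0,0,0]]]}}

```text
t: 5.92
eef_pos: [0.4264, -0.2117, 0.1292]
ee_rot: [[-0.0, 1.0, 0.014], [0.0, 0.014, -1.0], [-1.0, -0.0, -0.0]]
ft_force: [-0.2, 0.2, -1.1]
finger_gap: 0.221
```

```bash
python3 go.py 414,-237.7,130,0.75 414,-237.7,31,0.75
```

```text
t 5.92 tcp [ 426.4 -211.7  129.2] head 0.8 gap 0.221 q [ -3.  21.  30. 120. -16.  42.  37.] F [-0.2  0.2 -1.1]
414,-237.7,130,0.75 -> [-0.8, -12.7, 25.8] 0.1
414,-237.7,31,0.75 -> [98.2, -12.7, 25.9] 0.1
```

Call:
{"method": "carry_out", "body": {"motion": [[[10,-12.7,25.8,0],[40,-12.7,25.8,0],[70,-12.7,25.8,0],[70,-12.7,25.8,0],[70,-12.7,25.8,0]]]}}

```text
t: 6.55
eef_pos: [0.4139, -0.2388, 0.06]
ee_rot: [[0.0, 1.0, 0.013], [-0.0, 0.013, -1.0], [-1.0, 0.0, 0.0]]
ft_force: [0.9, 1.1, 0.8]
finger_gap: 0.222
```

```bash
python3 go.py 414,-237.7,31,0.75; python3 - <<'E'
from workcell import env
from ov import *
for n in ("scene","top"):
    S=env.snapshot(n); overlay(S,[("big_tray",(.4474,-.2,.013),0),("bridge",(.414,-.2377,-1.56),.035)],(160,110,320,230) if n=="scene" else (320,190,450,290),4.8,f"pics/b_{n}.png")
E
```

```text
t 6.55 tcp [ 413.9 -238.8   60. ] head 0.7 gap 0.222 q [  5.  28.  25. 123. -22.  33.  46.] F [0.9 1.1 0.8]
414,-237.7,31,0.75 -> [29.0, 0.1, -1.1] -0.0
```

View pics/b_scene.png

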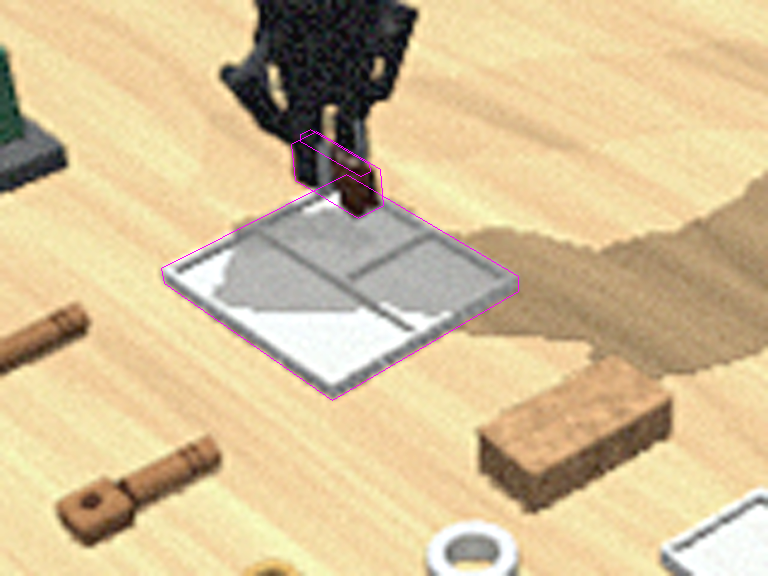

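Call:
{"method": "carry_out", "body": {"motion": [[[15,0,0,0],[28.5,0,0,0],[28.5,0,0,0],[28.5,0,0,0],[28.5,0,0,0]]]}}

```text
t: 7.28
eef_pos: [0.4132, -0.2388, 0.0305]
ee_rot: [[-0.0, 1.0, 0.012], [0.0, 0.012, -1.0], [-1.0, -0.0, -0.0]]
ft_force: [0.4, 0.9, -0.9]
finger_gap: 0.221
```

Call:
{"method": "carry_out", "body": {"motion": [[[0,0,0,0],[0,0,0,0],[0,0,0,0],[-20,0,0,0],[-70,0,0,0],[-110,0,0,0],[-110,0,0,0]]], "jaw": 0.45}}

```text
t: 8.15
eef_pos: [0.415, -0.2397, 0.1434]
ee_rot: [[0.005, 1.0, 0.012], [-0.001, 0.012, -1.0], [-1.0, 0.005, 0.002]]
ft_force: [0.6, 0.2, -0.8]
finger_gap: 0.45
```

```bash
python3 go.py 645,128,130,90 654,-274,140,90; python3 - <<'E'
from workcell import env
from ov import *
S=env.snapshot("scene"); overlay(S,[("big_tray",(.4474,-.2,.013),0),("bridge",(.414,-.2377,-1.56),.004)],(160,110,320,230),4.8,f"pics/b2.png")
E
```

```text
t 8.15 tcp [ 415.  -239.7  143.4] head 0.7 gap 0.45 q [ -1.  20.  32. 119. -15.  44.  41.] F [ 0.6  0.2 -0.8]
645,128,130,90 -> [14.1, 234.3, -364.9] -89.3
654,-274,140,90 -> [4.7, 238.6, 37.2] -89.3
```

View pics/b2.png

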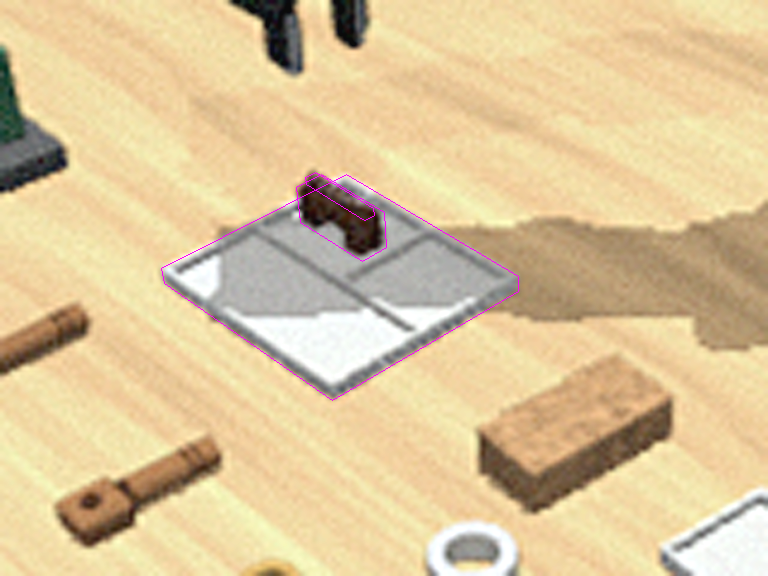

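Bridge stands upright on its feet in the third pocket (about (340,220) in the crop). Long peg next.

Call:
{"method": "carry_out", "body": {"motion": [[[5,30,5,10.5],[5,65,11,21],[5,100,17,31.5],[5,135,22,42],[5,170,27,52.5],[5,205,32,63],[5,230,36,73.5],[5,239,37,84],[5,239,37,91.7],[5,239,37,91.7]]]}}

```text
t: 9.45
eef_pos: [0.6521, -0.2728, 0.1338]
ee_rot: [[-0.003, -0.017, -1.0], [0.0, -1.0, 0.017], [-1.0, -0.0, 0.003]]
ft_force: [-0.4, 0.3, 0.4]
finger_gap: 0.452
```

Call:
{"method": "carry_out", "body": {"motion": [[[50,0,0,0],[75,0,0,0],[75,0,0,0],[75,0,0,0],[75,0,0,0]]]}}

```text
t: 10.07
eef_pos: [0.6535, -0.2737, 0.0625]
ee_rot: [[0.002, -0.018, -1.0], [-0.001, -1.0, 0.018], [-1.0, 0.001, -0.002]]
ft_force: [-0.1, -0.2, -0.8]
finger_gap: 0.452
```

```bash
python3 go.py 654,-274,21,-91 ; python3 - <<'E'
from workcell import env
from ov import *
S=env.snapshot("scene"); overlay(S,[("big_tray",(.4474,-.2,.013),0),("long_peg",(.644,-.2735,-.017),.0)],(100,110,260,230),4.8,f"pics/c1.png")
E
```

```text
t 10.07 tcp [ 653.5 -273.7   62.5] head -91.0 gap 0.452 q [ -9.  51.  49.  90. -43.  59. -38.] F [-0.1 -0.2 -0.8]
654,-274,21,-91 -> [41.5, 0.3, -0.4] -0.0
```

View pics/c1.png

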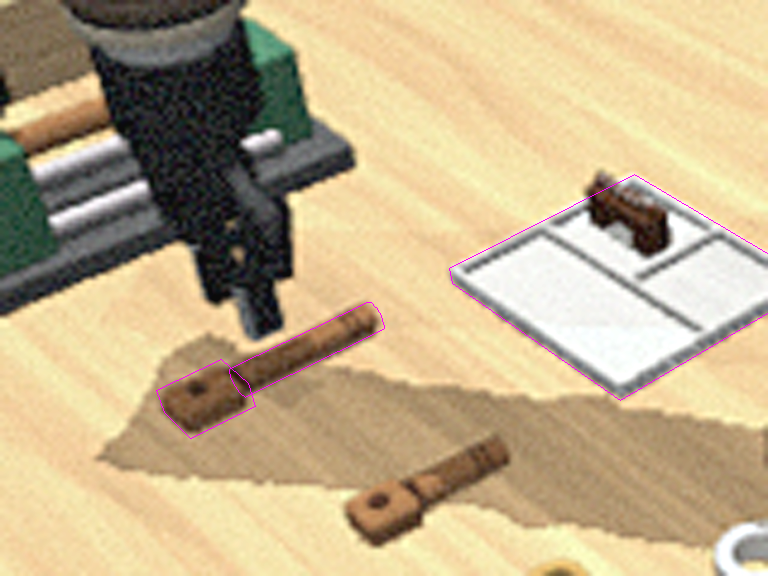

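Call:
{"method": "carry_out", "body": {"motion": [[[25,0,0,0],[42,0,0,0],[42,0,0,0]]]}}

```text
t: 10.5
eef_pos: [0.6523, -0.2727, 0.0171]
ee_rot: [[-0.002, -0.018, -1.0], [0.001, -1.0, 0.018], [-1.0, -0.001, 0.002]]
ft_force: [-0.9, 0.0, 0.1]
finger_gap: 0.445
```

Call:
{"method": "carry_out", "body": {"motion": [[[0,0,0,0],[0,0,0,0],[0,0,0,0],[0,0,0,0]]], "jaw": 0}}

```text
t: 11.0
eef_pos: [0.6528, -0.273, 0.0188]
ee_rot: [[0.0, -0.018, -1.0], [0.0, -1.0, 0.018], [-1.0, -0.0, -0.0]]
ft_force: [0.1, 0.1, 0.3]
finger_gap: 0.194
```

```bash
python3 go.py 484.4,-189.8,100,0.75
```

```text
t 11.0 tcp [ 652.8 -273.    18.8] head -91.0 gap 0.194 q [ -8.  54.  47.  91. -46.  56. -37.] F [0.1 0.1 0.3]
484.4,-189.8,100,0.75 -> [-81.2, -80.2, 169.8] -91.8
```

Call:
{"method": "carry_out", "body": {"motion": [[[-45,0,0,0],[-81,-8,20,-10],[-81,-18,40,-20],[-81,-28,62,-30],[-81,-38,84,-40],[-81,-48,106,-50],[-81,-60,128,-60],[-81,-70,150,-70],[-81,-80,170,-80],[-81,-80,170,-90]]]}}

```text
t: 12.25
eef_pos: [0.4826, -0.1892, 0.1]
ee_rot: [[-0.001, 1.0, -0.012], [0.001, -0.012, -1.0], [-1.0, -0.001, -0.001]]
ft_force: [-0.3, -1.3, 0.5]
finger_gap: 0.192
```

Call:
{"method": "carry_out", "body": {"motion": [[[0,0,0,-1.8],[0,0,0,-1.8],[0,0,0,-1.8],[0,0,0,-1.8]]]}}

```text
t: 12.75
eef_pos: [0.4843, -0.19, 0.0997]
ee_rot: [[-0.0, 1.0, 0.012], [-0.0, 0.012, -1.0], [-1.0, -0.0, 0.0]]
ft_force: [-0.2, -1.1, -0.7]
finger_gap: 0.19
```

```bash
python3 go.py 484.4,-189.8,50,0.75 484.4,-189.8,23.5,0.75;  python3 - <<'E'
from workcell import env
from ov import *
S=env.snapshot("scene"); overlay(S,[("big_tray",(.4474,-.2,.013),0),("long_peg",(.4844,-.1998,1.584),.081)],(160,90,320,210),4.8,f"pics/c2.png")
E
```

```text
t 12.75 tcp [ 484.3 -190.    99.7] head 0.7 gap 0.19 q [ -6.  28.  29. 116. -20.  41.  36.] F [-0.2 -1.1 -0.7]
484.4,-189.8,50,0.75 -> [49.7, 0.1, -0.2] -0.0
484.4,-189.8,23.5,0.75 -> [76.2, 0.1, -0.2] -0.0
```

View pics/c2.png

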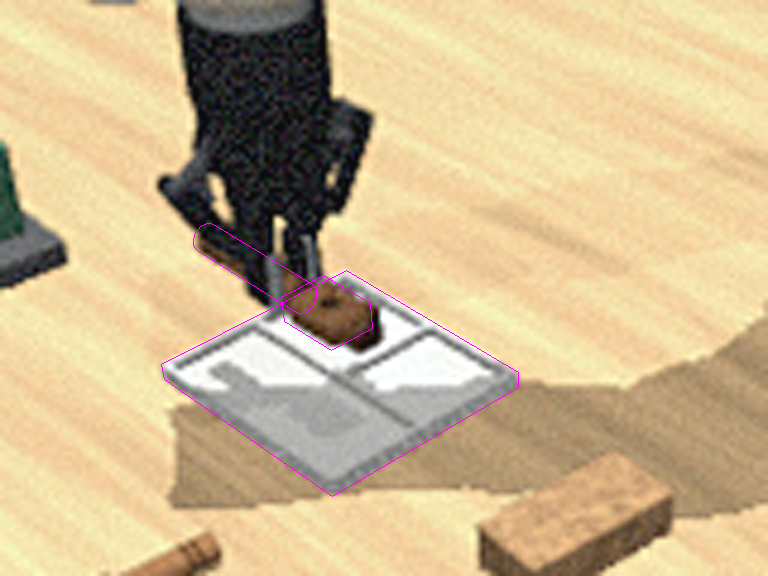

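Call:
{"method": "carry_out", "body": {"motion": [[[40,0,3,0],[65,0,3,0],[76,0,3,0],[76,0,3,0],[76,0,3,0],[76,0,3,0]]]}}

```text
t: 13.55
eef_pos: [0.4848, -0.1931, 0.0245]
ee_rot: [[0.001, 1.0, 0.014], [-0.0, 0.014, -1.0], [-1.0, 0.001, 0.0]]
ft_force: [0.8, 0.1, -0.7]
finger_gap: 0.193
```

Call:
{"method": "carry_out", "body": {"motion": [[[0,0,0,0],[0,0,0,0],[0,0,0,0],[-20,0,0,0],[-60,0,0,0],[-110,0,0,0],[-110,0,0,0]]], "jaw": 0.36}}

```text
t: 14.42
eef_pos: [0.4863, -0.1939, 0.1371]
ee_rot: [[0.006, 1.0, 0.013], [-0.001, 0.013, -1.0], [-1.0, 0.006, 0.001]]
ft_force: [-0.5, -0.0, -0.2]
finger_gap: 0.36
```

```bash
python3 go.py 641.5,-125,130,-93;  python3 - <<'E'
from workcell import env
from ov import *
S=env.snapshot("scene"); overlay(S,[("big_tray",(.4474,-.2,.013),0),("long_peg",(.4844,-.1998,1.584),.004)],(160,110,320,230),4.8,f"pics/c3.png")
E
```

```text
t 14.43 tcp [ 486.3 -193.9  137.1] head 0.8 gap 0.36 q [ -7.  25.  31. 114. -18.  46.  35.] F [-0.5 -0.  -0.2]
641.5,-125,130,-93 -> [7.9, 156.1, -66.8] 93.8
```

View pics/c3.png

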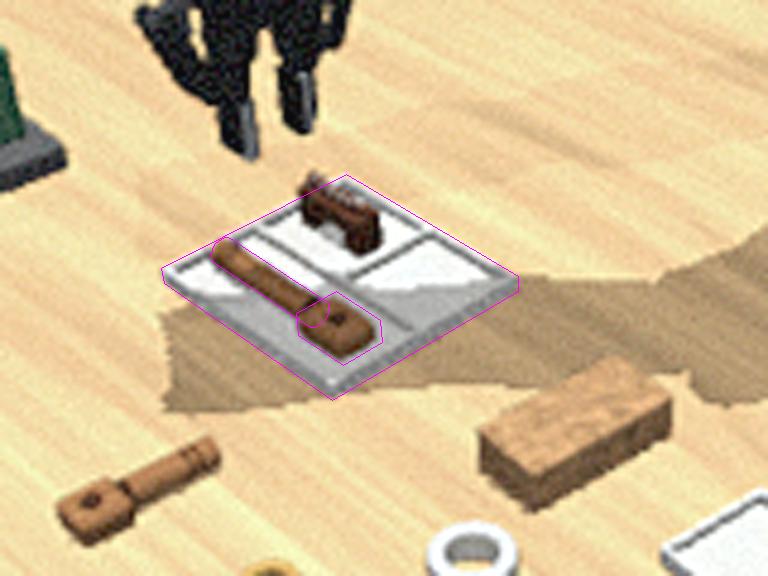

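Long peg lies flat on its outline in the long pocket. Short peg next.

Call:
{"method": "carry_out", "body": {"motion": [[[7,16,-7,10],[7,33,-14,20],[7,50,-21,30],[7,67,-28,40],[7,84,-36,50],[7,101,-44,60],[7,118,-51,70],[7,138,-59,80],[7,156,-67,90],[7,156,-67,93.8]]], "jaw": 0.45}}

```text
t: 15.72
eef_pos: [0.6399, -0.1223, 0.1247]
ee_rot: [[-0.002, -0.054, -0.999], [-0.0, -0.999, 0.054], [-1.0, 0.0, 0.002]]
ft_force: [-0.6, 0.1, 0.0]
finger_gap: 0.45
```

Call:
{"method": "carry_out", "body": {"motion": [[[50,0,0,0],[70,0,0,0],[70,0,0,0],[70,0,0,0],[70,0,0,0]]]}}

```text
t: 16.35
eef_pos: [0.6401, -0.1243, 0.0582]
ee_rot: [[0.002, -0.053, -0.999], [-0.0, -0.999, 0.053], [-1.0, 0.0, -0.002]]
ft_force: [0.2, -0.7, 0.0]
finger_gap: 0.448
```

```bash
python3 go.py 641.5,-125,20,-93 ; python3 - <<'E'
from workcell import env
from ov import *
S=env.snapshot("scene"); overlay(S,[("short_peg",(.6415,-.125,-.052),.0)],(120,130,280,250),4.8,f"pics/d1.png")
E
```

```text
t 16.35 tcp [ 640.1 -124.3   58.2] head -93.0 gap 0.448 q [-24.  48.  50.  99. -45.  55. -48.] F [ 0.2 -0.7  0. ]
641.5,-125,20,-93 -> [38.2, 0.7, -1.3] -0.0
```

View pics/d1.png

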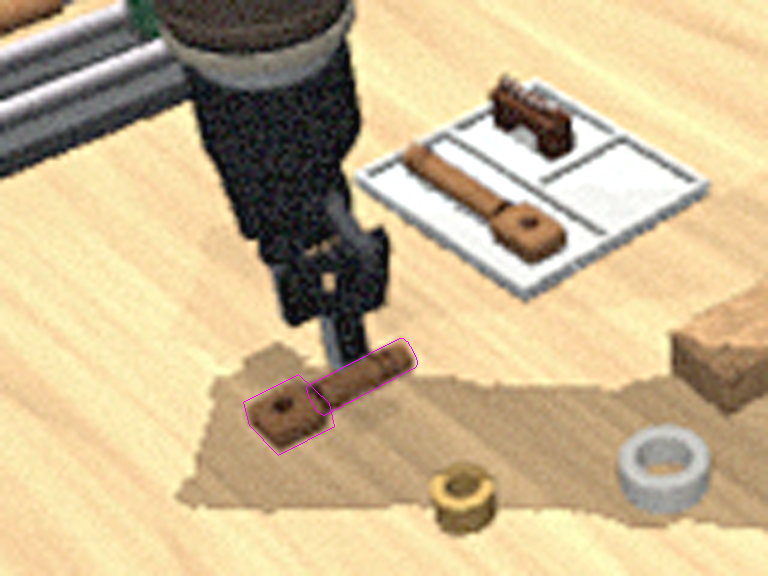

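Call:
{"method": "carry_out", "body": {"motion": [[[25,0.7,-1,0],[38.5,0.7,-1,0],[38.5,0.7,-1,0]]]}}

```text
t: 16.77
eef_pos: [0.6398, -0.1245, 0.017]
ee_rot: [[-0.002, -0.053, -0.999], [0.0, -0.999, 0.053], [-1.0, -0.0, 0.002]]
ft_force: [-0.6, 0.0, 1.0]
finger_gap: 0.449
```

Call:
{"method": "carry_out", "body": {"motion": [[[0,0,0,0],[0,0,0,0],[0,0,0,0],[0,0,0,0]]], "jaw": 0}}

```text
t: 17.27
eef_pos: [0.6404, -0.1246, 0.0183]
ee_rot: [[0.0, -0.053, -0.999], [0.0, -0.999, 0.053], [-1.0, -0.0, -0.0]]
ft_force: [0.3, -0.4, -0.2]
finger_gap: 0.195
```

```bash
python3 go.py 452.4,162.1,110,-4.9
```

```text
t 17.27 tcp [ 640.4 -124.6   18.3] head -93.0 gap 0.195 q [-22.  51.  48. 100. -47.  51. -47.] F [ 0.3 -0.4 -0.2]
452.4,162.1,110,-4.9 -> [-91.7, -276.4, 202.8] -88.1
```

Call:
{"method": "carry_out", "body": {"motion": [[[-50,0,0,0],[-92,-30,22,-10],[-92,-60,44,-20],[-92,-92,67,-30],[-92,-125,91,-40],[-92,-158,116,-50],[-92,-192,141,-60],[-92,-226,166,-70],[-92,-258,190,-80],[-92,-276,203,-88.1]]]}}

```text
t: 18.52
eef_pos: [0.4508, 0.1635, 0.1104]
ee_rot: [[-0.0, 0.997, -0.079], [0.001, -0.079, -0.997], [-1.0, -0.0, -0.001]]
ft_force: [-0.1, -0.6, -0.8]
finger_gap: 0.192
```

Call:
{"method": "carry_out", "body": {"motion": [[[0,0,0,0],[20,0,0,0],[40,0,0,0],[40,0,0,0],[40,0,0,0],[40,0,0,0]]]}}

```text
t: 19.27
eef_pos: [0.4528, 0.1616, 0.071]
ee_rot: [[0.001, 0.996, -0.087], [0.001, -0.087, -0.996], [-1.0, 0.001, -0.001]]
ft_force: [1.1, 0.4, 0.6]
finger_gap: 0.193
```

```bash
python3 go.py 452.4,162.1,23.5,-4.9;  python3 - <<'E'
from workcell import env
from ov import *
S=env.snapshot("scene"); overlay(S,[("slim_tray",(.455,.192,-.0855),0),("short_peg",(.4524,.1621,1.485),.053)],(260,150,420,270),4.8,f"pics/d2.png")
E
```

```text
t 19.27 tcp [452.8 161.6  71. ] head -5.0 gap 0.193 q [-49.  28.  31. 123. -25.  35.  -5.] F [1.1 0.4 0.6]
452.4,162.1,23.5,-4.9 -> [47.5, -0.4, -0.4] -0.1
```

View pics/d2.png

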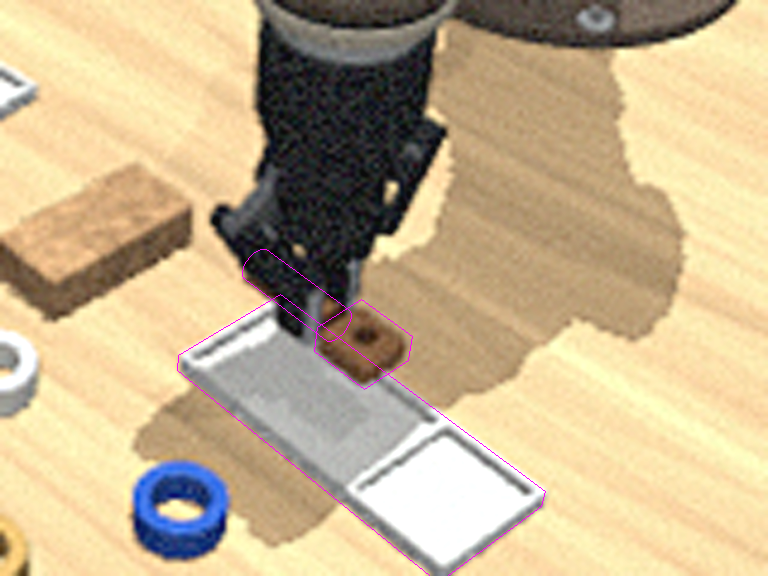

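Call:
{"method": "carry_out", "body": {"motion": [[[20,0,0,0],[40,0,0,0],[47.5,0,0,0],[47.5,0,0,0],[47.5,0,0,0]]]}}

```text
t: 19.95
eef_pos: [0.4525, 0.1618, 0.0234]
ee_rot: [[0.001, 0.996, -0.086], [0.0, -0.086, -0.996], [-1.0, 0.001, -0.0]]
ft_force: [0.7, 0.1, -0.6]
finger_gap: 0.191
```

Call:
{"method": "carry_out", "body": {"motion": [[[0,0,0,0],[0,0,0,0],[0,0,0,0],[-20,0,0,0],[-60,0,0,0],[-110,0,0,0],[-110,0,0,0]]], "jaw": 0.36}}

```text
t: 20.82
eef_pos: [0.4541, 0.1624, 0.1357]
ee_rot: [[0.005, 0.996, -0.086], [0.003, -0.086, -0.996], [-1.0, 0.005, -0.004]]
ft_force: [-0.3, 0.6, -0.1]
finger_gap: 0.359
```

```bash
python3 go.py 643,-12,130,45 643,-12,130,-45 643,-12,130,0;  python3 - <<'E'
from workcell import env
from ov import *
S=env.snapshot("scene"); overlay(S,[("slim_tray",(.455,.192,-.0855),0),("short_peg",(.4524,.1621,1.485),.004),("narrow_collar",(.643,-.0118,0),0)],(200,150,380,280),4.4,f"pics/d3.png")
E
```

```text
t 20.82 tcp [454.1 162.4 135.7] head -4.9 gap 0.359 q [-55.  22.  37. 120. -19.  44. -10.] F [-0.3  0.6 -0.1]
643,-12,130,45 -> [6.1, 203.2, 157.5] -49.9
643,-12,130,-45 -> [6.1, 203.2, 157.5] 40.1
643,-12,130,0 -> [6.1, 203.2, 157.5] -4.9
```

View pics/d3.png

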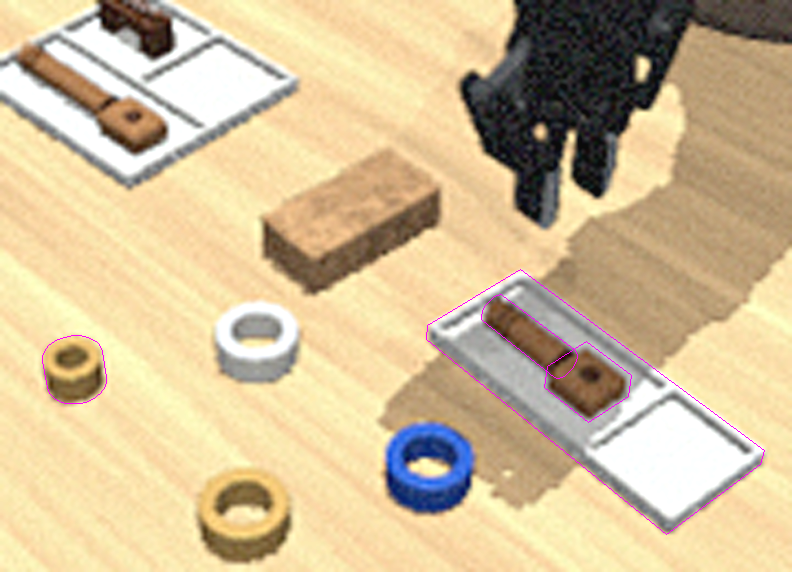

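Short peg flat in place. Narrow collar next, same heading.

Call:
{"method": "carry_out", "body": {"motion": [[[6,40,31,0],[6,80,62,0],[6,120,93,0],[6,160,124,0],[6,203,157,0],[6,203,157,0],[50,203,157,0],[75,203,157,0],[75,203,157,0],[75,203,157,0]]], "jaw": 0.6}}

```text
t: 22.12
eef_pos: [0.6409, -0.012, 0.0581]
ee_rot: [[-0.0, 0.996, -0.086], [0.0, -0.086, -0.996], [-1.0, -0.0, -0.0]]
ft_force: [0.5, -0.3, 0.6]
finger_gap: 0.599
```

```bash
python3 go.py 643,-12,23,-4.9;  python3 - <<'E'
from workcell import env
from ov import *
S=env.snapshot("scene"); overlay(S,[("narrow_collar",(.643,-.0118,0),0)],(150,150,310,270),4.8,f"pics/e1.png")
E
python3 go.py 643,-12,23,-4.9
```

```text
t 22.12 tcp [640.9 -12.   58.1] head -4.9 gap 0.599 q [-24.  41.  31. 100. -28.  47.  16.] F [ 0.5 -0.3  0.6]
643,-12,23,-4.9 -> [35.1, 2.0, -0.2] -0.0
t 22.18 tcp [641.4 -12.1  58.7] head -4.9 gap 0.601 q [-24.  41.  31. 100. -28.  47.  16.] F [ 0.5 -0.3 -0.7]
643,-12,23,-4.9 -> [35.7, 1.6, -0.2] -0.0
```

View pics/e1.png

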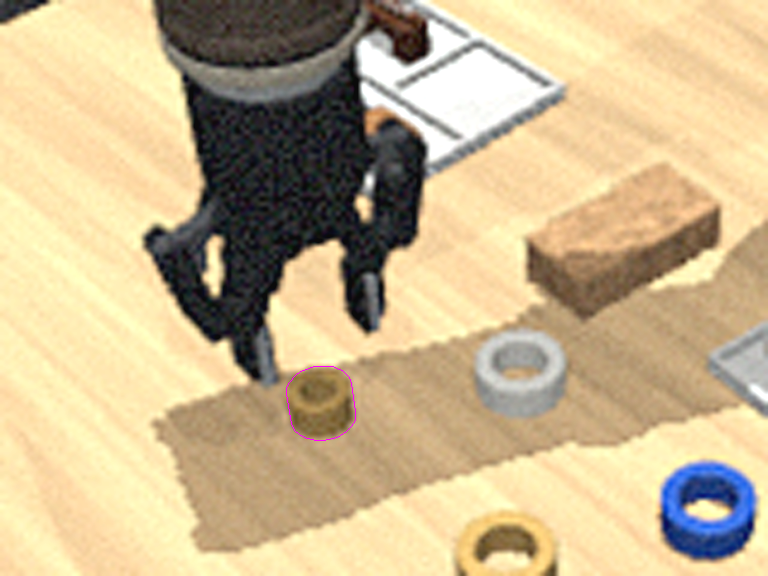

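Call:
{"method": "carry_out", "body": {"motion": [[[20,1,0,0],[35,1,0,0],[35,1,0,0],[35,1,0,0]]]}}

```text
t: 22.68
eef_pos: [0.642, -0.0124, 0.0228]
ee_rot: [[-0.0, 0.996, -0.086], [-0.0, -0.086, -0.996], [-1.0, -0.0, 0.0]]
ft_force: [0.4, -0.1, 1.2]
finger_gap: 0.605
```

Call:
{"method": "carry_out", "body": {"motion": [[[0,0,0,0],[0,0,0,0],[0,0,0,0],[0,0,0,0],[0,0,0,0]]], "jaw": 0, "squeeze": 50}}

```text
t: 23.3
eef_pos: [0.6424, -0.0123, 0.0236]
ee_rot: [[0.001, 0.996, -0.086], [0.0, -0.086, -0.996], [-1.0, 0.001, -0.0]]
ft_force: [-1.0, 0.2, 6.5]
finger_gap: 0.338
```

```bash
python3 go.py 460,249.8,110,-4.9
```

```text
t 23.3 tcp [642.4 -12.3  23.6] head -4.9 gap 0.338 q [-23.  43.  29. 101. -29.  44.  17.] F [-1.   0.2  6.5]
460,249.8,110,-4.9 -> [-86.6, -204.1, -245.5] -0.0
```

Call:
{"method": "carry_out", "body": {"motion": [[[-50,0,0,0],[-87,-30,-36,0],[-87,-60,-72,0],[-87,-95,-114,0],[-87,-130,-156,0],[-87,-165,-198,0],[-87,-190,-229,0],[-87,-204,-245.5,0],[-87,-204,-245.5,0],[-87,-204,-245.5,0]]]}}

```text
t: 24.55
eef_pos: [0.4603, 0.249, 0.11]
ee_rot: [[0.001, 0.996, -0.087], [-0.0, -0.087, -0.996], [-1.0, 0.001, 0.0]]
ft_force: [0.0, 0.9, -0.8]
finger_gap: 0.344
```

Call:
{"method": "carry_out", "body": {"motion": [[[20,0,0,0],[45,0,0,0],[45,0,0,0],[45,0,0,0],[45,0,0,0]]]}}

```text
t: 25.18
eef_pos: [0.4605, 0.2498, 0.0657]
ee_rot: [[0.001, 0.996, -0.086], [0.001, -0.086, -0.996], [-1.0, 0.001, -0.001]]
ft_force: [-0.6, 0.1, -1.1]
finger_gap: 0.339
```

```bash
python3 go.py 460,249.8,28,-4.9;  python3 - <<'E'
from workcell import env
from ov import *
S=env.snapshot("scene"); overlay(S,[("slim_tray",(.455,.192,-.0855),0),("narrow_collar",(.460,.2498,0),.042)],(280,160,440,280),4.8,f"pics/e2.png")
E
```

```text
t 25.18 tcp [460.5 249.8  65.7] head -5.0 gap 0.339 q [-58.  32.  33. 117. -28.  38. -12.] F [-0.6  0.1 -1.1]
460,249.8,28,-4.9 -> [37.7, -0.6, 0.1] -0.1
```

View pics/e2.png

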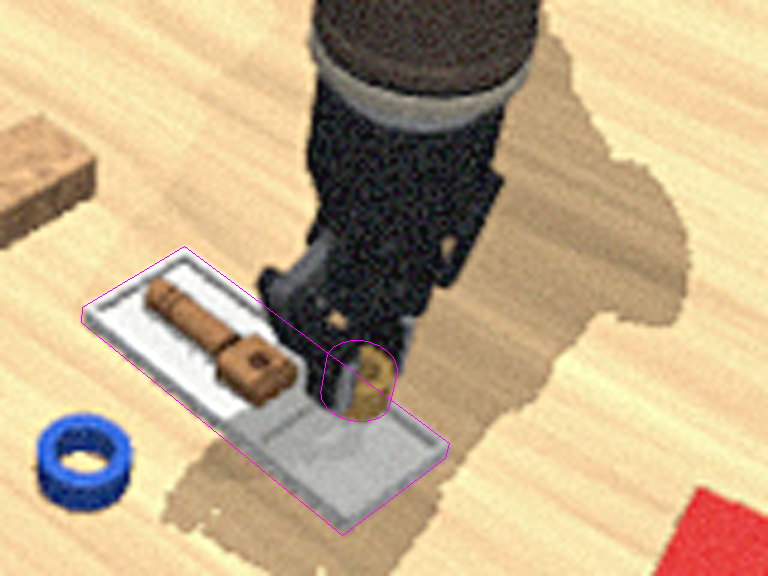

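Call:
{"method": "carry_out", "body": {"motion": [[[20,0,0,0],[32,0,0,0],[37.3,0,0,0],[37.3,0,0,0],[37.3,0,0,0],[37.3,0,0,0]]]}}

```text
t: 25.98
eef_pos: [0.4599, 0.2499, 0.0276]
ee_rot: [[0.0, 0.996, -0.086], [0.0, -0.086, -0.996], [-1.0, 0.0, -0.0]]
ft_force: [-0.0, -0.2, -1.5]
finger_gap: 0.344
```

Call:
{"method": "carry_out", "body": {"motion": [[[0,0,0,0],[0,0,0,0],[0,0,0,0],[-20,0,0,0],[-60,0,0,0],[-110,0,0,0],[-110,0,0,0]]], "jaw": 0.5}}

```text
t: 26.85
eef_pos: [0.4618, 0.2507, 0.1407]
ee_rot: [[0.005, 0.996, -0.086], [0.004, -0.086, -0.996], [-1.0, 0.005, -0.004]]
ft_force: [0.1, 0.7, 0.1]
finger_gap: 0.5
```

```bash
python3 go.py 645,128,130,0.75;  python3 - <<'E'
from workcell import env
from ov import *
S=env.snapshot("scene"); overlay(S,[("slim_tray",(.455,.192,-.0855),0),("narrow_collar",(.460,.2498,0),.004),("wide_collar",(.645,.128,0),0)],(220,180,380,300),4.8,f"pics/e3.png")
E
```

```text
t 26.85 tcp [461.8 250.7 140.7] head -4.9 gap 0.5 q [-63.  26.  39. 114. -22.  47. -17.] F [0.1 0.7 0.1]
645,128,130,0.75 -> [11.2, 193.1, 106.6] -5.7
```

View pics/e3.png

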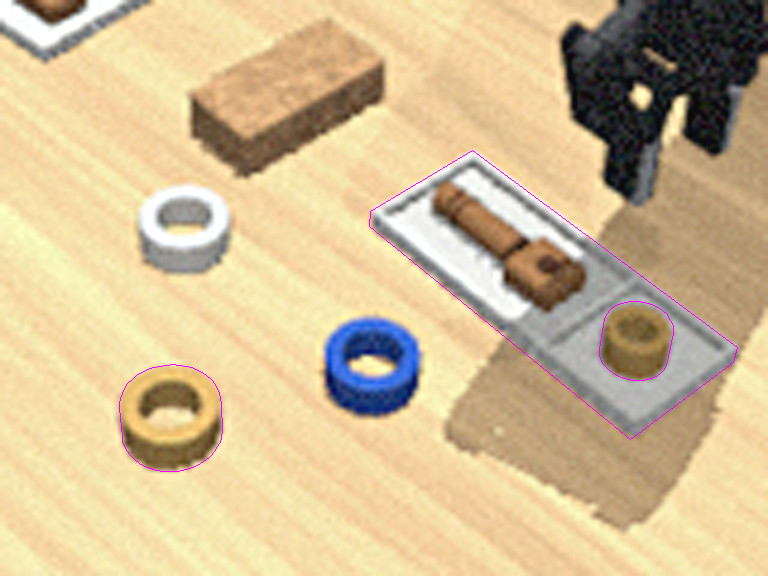

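Narrow collar is flat in place. Wide brass collar last.

Call:
{"method": "carry_out", "body": {"motion": [[[11,40,22,-5.7],[11,85,47,-5.7],[11,130,72,-5.7],[11,165,91,-5.7],[11,193,106,-5.7],[11,193,106,-5.7],[50,193,106,-5.7],[80,193,106,-5.7],[80,193,106,-5.7],[80,193,106,-5.7]]], "jaw": 0.9}}

```text
t: 28.15
eef_pos: [0.6429, 0.1281, 0.0581]
ee_rot: [[0.0, 1.0, 0.014], [0.0, 0.014, -1.0], [-1.0, 0.0, -0.0]]
ft_force: [0.0, 0.3, 1.2]
finger_gap: 0.9
```

```bash
python3 - <<'E'
from workcell import env
from ov import *
S=env.snapshot("scene"); overlay(S,[("wide_collar",(.645,.128,0),0)],(180,180,340,300),4.8,f"pics/f1.png")
E
python3 go.py 645,128,25,0.75
```

```text
t 28.2 tcp [643.4 128.   58.7] head 0.8 gap 0.898 q [-36.  42.  31.  98. -28.  48.   9.] F [-0.  -0.5 -0.1]
645,128,25,0.75 -> [33.7, 1.5, 0.1] 0.0
```

View pics/f1.png

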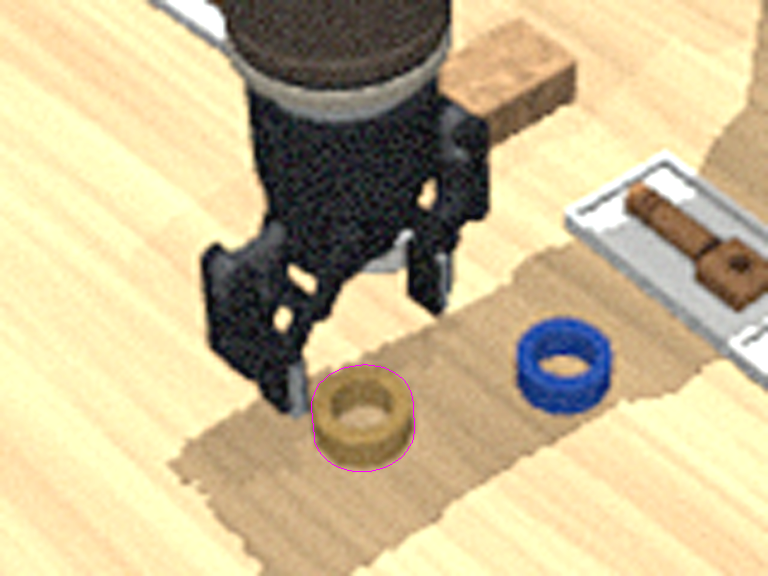

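Call:
{"method": "carry_out", "body": {"motion": [[[20,1.5,0,0],[33.5,1.5,0,0],[33.5,1.5,0,0],[33.5,1.5,0,0]]]}}

```text
t: 28.7
eef_pos: [0.6446, 0.1276, 0.0241]
ee_rot: [[0.0, 1.0, 0.013], [-0.0, 0.013, -1.0], [-1.0, 0.0, 0.0]]
ft_force: [0.2, -0.2, -0.5]
finger_gap: 0.903
```

Call:
{"method": "carry_out", "body": {"motion": [[[0,0,0,0],[0,0,0,0],[0,0,0,0],[0,0,0,0],[0,0,0,0]]], "jaw": 0, "squeeze": 70}}

```text
t: 29.32
eef_pos: [0.6447, 0.1277, 0.0252]
ee_rot: [[0.001, 1.0, 0.014], [0.001, 0.014, -1.0], [-1.0, 0.001, -0.001]]
ft_force: [-3.7, -0.0, 8.5]
finger_gap: 0.501
```

```bash
python3 - <<'E'
from workcell import env
from ov import *
S=env.snapshot("scene"); overlay(S,[],(180,180,340,300),4.8,f"pics/f2.png")
E
python3 go.py 412.9,-159.7,120,0.75
```

```text
t 29.38 tcp [644.7 127.8  25.2] head 0.8 gap 0.504 q [-35.  44.  30.  98. -29.  45.  10.] F [-2.4  0.2  7.8]
412.9,-159.7,120,0.75 -> [-95.2, -235.7, 284.2] 0.0
```

View pics/f2.png

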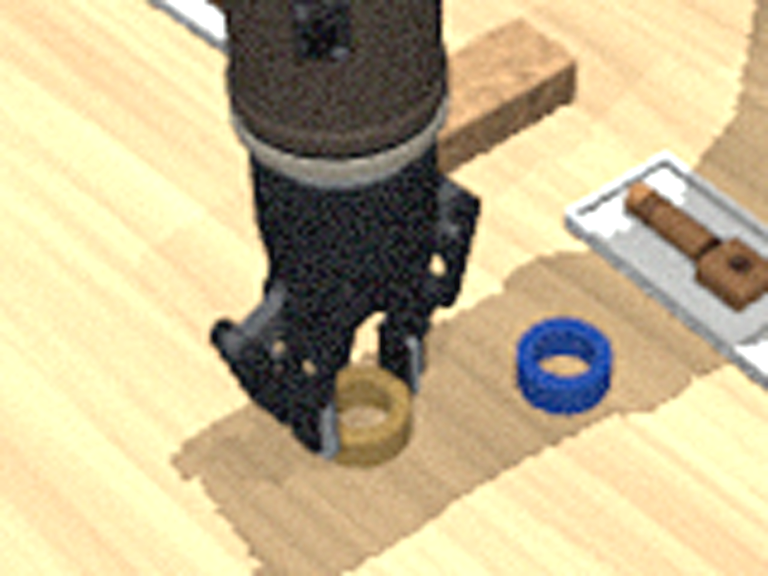

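Call:
{"method": "carry_out", "body": {"motion": [[[-40,0,0,0],[-80,-10,12,0],[-95,-40,48,0],[-95,-73,88,0],[-95,-107,129,0],[-95,-141,170,0],[-95,-175,211,0],[-95,-209,252,0],[-95,-236,284,0],[-95,-236,284,0]]]}}

```text
t: 30.62
eef_pos: [0.4101, -0.1618, 0.1194]
ee_rot: [[0.0, 1.0, 0.008], [0.0, 0.008, -1.0], [-1.0, 0.0, -0.0]]
ft_force: [0.6, 0.4, -1.5]
finger_gap: 0.5
```

Call:
{"method": "carry_out", "body": {"motion": [[[0,0,0,0],[25,0,0,0],[55,0,0,0],[55,0,0,0],[55,0,0,0],[55,0,0,0]]]}}

```text
t: 31.38
eef_pos: [0.4132, -0.1594, 0.0649]
ee_rot: [[0.002, 1.0, 0.014], [-0.0, 0.014, -1.0], [-1.0, 0.002, 0.0]]
ft_force: [-0.4, 0.1, -1.1]
finger_gap: 0.503
```

```bash
python3 - <<'E'
from workcell import env
from ov import *
S=env.snapshot("scene"); overlay(S,[("big_tray",(.4474,-.2,.013),0),("wide_collar",(.4129,-.1597,0),.04)],(160,100,320,220),4.8,f"pics/f3.png")
E
python3 go.py 412.9,-159.7,30.5,0.75
```

```text
t 31.43 tcp [ 413.1 -159.4   64.9] head 0.8 gap 0.503 q [-10.  26.  32. 128. -26.  32.  42.] F [ 0.5  0.4 -1.7]
412.9,-159.7,30.5,0.75 -> [34.3, -0.2, 0.3] 0.1
```

View pics/f3.png

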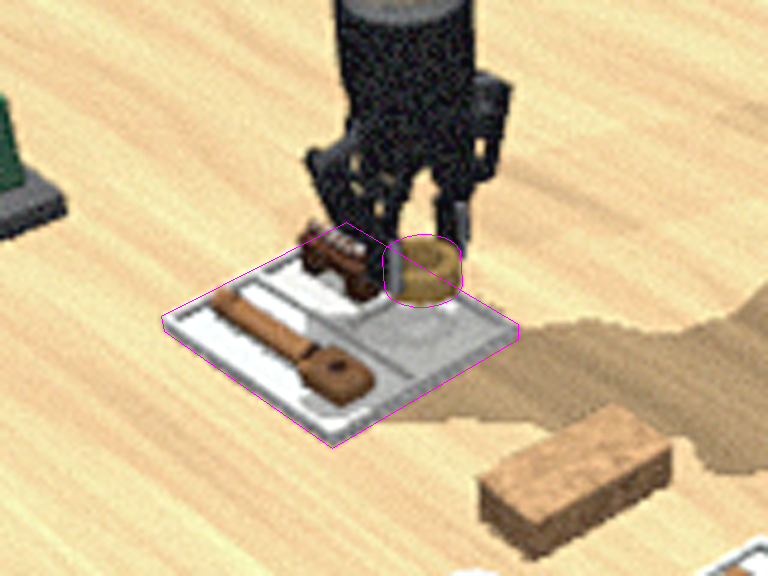

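Call:
{"method": "carry_out", "body": {"motion": [[[15,0,0,0],[27,0,0,0],[34,0,0,0],[34,0,0,0],[34,0,0,0],[34,0,0,0]]]}}

```text
t: 32.17
eef_pos: [0.4123, -0.1595, 0.0299]
ee_rot: [[-0.0, 1.0, 0.013], [-0.0, 0.013, -1.0], [-1.0, -0.0, 0.0]]
ft_force: [0.7, -0.8, -1.5]
finger_gap: 0.5
```

Call:
{"method": "carry_out", "body": {"motion": [[[0,0,0,0],[0,0,0,0],[0,0,0,0],[-20,0,0,0],[-60,0,0,0],[-110,0,0,0],[-150,0,0,0],[-150,0,0,0],[-150,0,0,0]]], "jaw": 0.62}}

```text
t: 33.3
eef_pos: [0.4121, -0.159, 0.1796]
ee_rot: [[-0.0, 1.0, 0.014], [0.001, 0.014, -1.0], [-1.0, -0.0, -0.001]]
ft_force: [-0.2, 0.9, 0.4]
finger_gap: 0.62
```

```bash
python3 go.py 450,450,180,0.75; python3 - <<'E'
from workcell import env
from ov import *
it=[("big_tray",(.4474,-.2,.013),0),("wide_collar",(.4129,-.1597,0),.004),("long_peg",(.4844,-.1998,1.584),.004),("bridge",(.414,-.2377,-1.56),.004)]
S=env.snapshot("scene"); overlay(S,it,(160,110,320,230),4.8,f"pics/f4.png")
E
```

```text
t 33.3 tcp [ 412.1 -159.   179.6] head 0.8 gap 0.62 q [-21.  14.  43. 122. -13.  48.  31.] F [-0.2  0.9  0.4]
450,450,180,0.75 -> [-0.0, 46.5, -608.4] 0.1
```

View pics/f4.png

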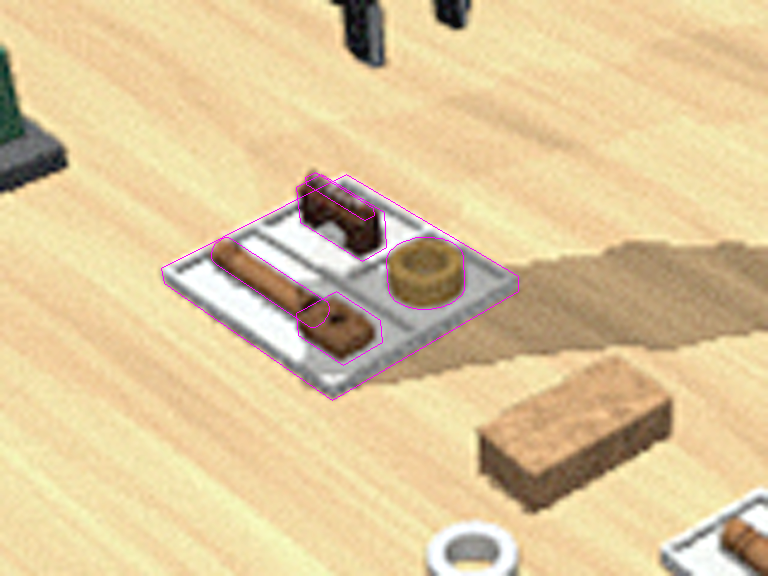

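Everything sits near its outline, though the bridge shows about 1 px high. I'll move the arm aside and check from the top camera.

Call:
{"method": "carry_out", "body": {"motion": [[[0,5,-60,0],[0,10,-120,0],[0,14,-180,0],[0,19,-240,0],[0,24,-300,0],[0,28,-360,0],[0,33,-420,0],[0,38,-480,0],[0,42,-540,0],[0,46,-600,0]]]}}

```text
t: 34.6
eef_pos: [0.4496, 0.4423, 0.178]
ee_rot: [[-0.002, 1.0, 0.013], [-0.002, 0.013, -1.0], [-1.0, -0.002, 0.002]]
ft_force: [-0.2, -0.6, 0.4]
finger_gap: 0.617
```

Call:
{"method": "carry_out", "body": {"motion": [[[0,0,0,0],[0,0,0,0],[0,0,0,0]]]}}

```text
t: 34.98
eef_pos: [0.4505, 0.4392, 0.1794]
ee_rot: [[-0.001, 1.0, 0.011], [-0.001, 0.011, -1.0], [-1.0, -0.001, 0.001]]
ft_force: [0.1, 0.5, 0.8]
finger_gap: 0.616
```

```bash
python3 - <<'E'
from workcell import env
from ov import *
r=np.radians
P={"wide_collar":(.4129,-.1597,0),"long_peg":(.4844,-.1998,1.584),"bridge":(.414,-.2377,-1.56),"short_peg":(.4524,.1621,1.485),"narrow_collar":(.460,.2498,0),"sanding_block":(.453,.0086,r(-4)),"red_tile":(.4038,.428,r(11.6))}
tr={"big_tray":(.4474,-.2003,.013),"slim_tray":(.455,.192,-.0855)}
T=env.snapshot("top");S=env.snapshot("scene")
it=[(n,p,0 if n in("sanding_block","red_tile") else .004) for n,p in P.items()]+[(n,p,0) for n,p in tr.items()]
overlay(T,it,(175,200,435,300),3,"pics/g_top.png"); overlay(S,it,(180,130,400,290),3.6,"pics/g_sc.png")
for n,p in P.items():
  z=0 if n in("sanding_block","red_tile") else .004
  for tag,s in(("top",T),("sc",S)):
    c=proj([[p[0],p[1],z+.01]],s)[0]
    for d in env.silhouettes(s,n):
        if np.hypot(*(np.array(d["position"])-c))<10:
            q,f=fit(n,[s],[solid(d["pixels"])],p,z); t=tr["big_tray" if n in("wide_collar","long_peg","bridge") else "slim_tray"]
            dx,dy=q[0]-t[0],q[1]-t[1]; cc,ss=np.cos(t[2]),np.sin(t[2])
            print(n,tag,"world",q[:2].round(4),"tray",np.round([cc*dx+ss*dy,-ss*dx+cc*dy],4),round(np.degrees(q[2]),1),round(f,2)); break
E
```

```text
wide_collar top world [ 0.4139 -0.1576] tray [-0.0329  0.0432] 12.5 0.08
wide_collar sc world [ 0.4128 -0.162 ] tray [-0.0341  0.0388] 11.8 0.1
long_peg top world [ 0.4875 -0.1997] tray [0.0401 0.    ] 90.8 0.11
long_peg sc world [ 0.4861 -0.2032] tray [ 0.0386 -0.0034] 90.3 0.14
bridge top world [ 0.4149 -0.2382] tray [-0.033  -0.0375] -89.1 0.09
bridge sc world [ 0.4145 -0.2401] tray [-0.0334 -0.0394] -94.9 0.28
short_peg top world [0.4547 0.1636] tray [ 0.0021 -0.0283] 86.0 0.11
short_peg sc world [0.4531 0.161 ] tray [ 0.0007 -0.0311] 84.3 0.21
narrow_collar top world [0.4617 0.2509] tray [0.0016 0.0593] 9.1 0.23
narrow_collar sc world [0.4605 0.2495] tray [0.0006 0.0578] 11.8 0.1
sanding_block top world [0.4538 0.0101] tray [ 0.0144 -0.1813] -4.1 0.04
sanding_block sc world [0.4527 0.0076] tray [ 0.0134 -0.1839] -5.4 0.06
red_tile top world [0.4046 0.4299] tray [-0.0705  0.2327] 11.6 0.04
red_tile sc world [0.4033 0.4274] tray [-0.0716  0.2301] 11.6 0.03
```

View pics/g_top.png

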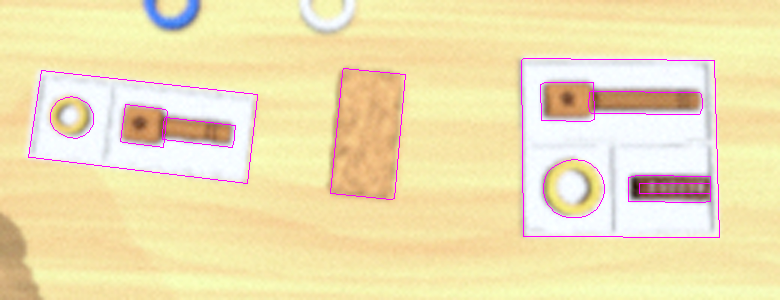

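View pics/g_sc.png

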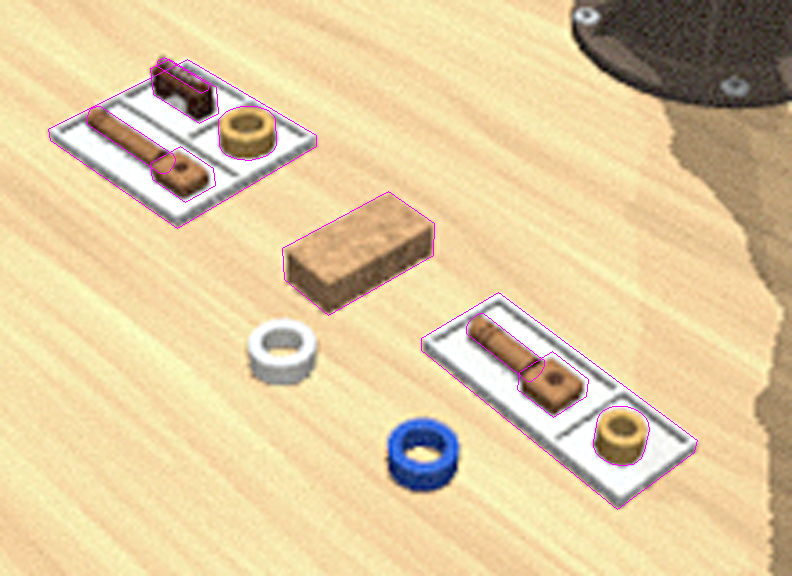

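```bash
python3 - <<'E'
from workcell import env
from ov import *
S=env.snapshot("scene"); overlay(S,[("bridge",(.4145,-.2401,-1.56),.004)],(205,135,265,180),12,"pics/h.png")
E
python3 go.py
```

```text
t 35.83 tcp [450.1 441.1 180. ] head 0.8 gap 0.62 q [-69.  31.  30.  96. -18.  58. -32.] F [-0.  -0.3  0.2]
```

View pics/h.png

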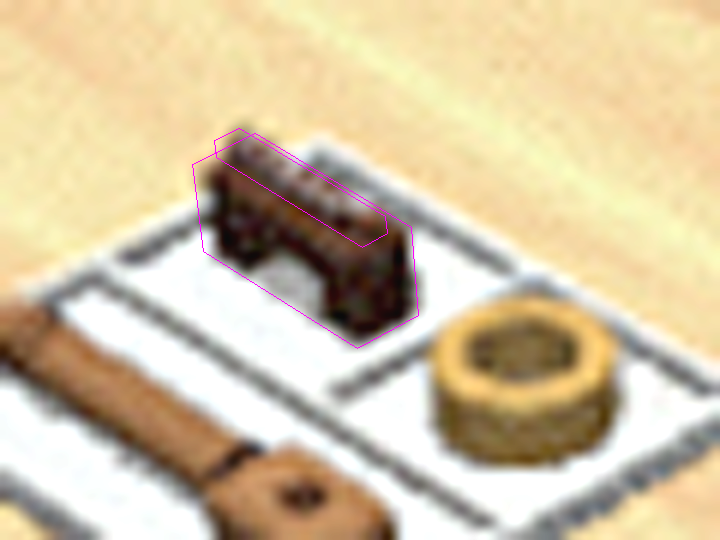

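The bridge's foot line runs parallel to the model's, so it is level, with white pocket floor visible around both feet. Handing in.

```bash
python3 -c "
from workcell import env
print(env.job_done())"
```

```text
the job is handed in; nothing more can be done
None
```

I moved all five pieces into their pockets and handed the job in at about 36 s of robot time. The interface gave no verdict, so what follows is from my own last checks.

**Positions (tray frame, from model fits in both cameras):**

| Piece | Largest offset from pocket centre | Limit (x, y) |
|---|---|---|
| Long peg | 3.4 mm | 20, 15 mm |
| Wide collar | 2.3 mm | 15, 15 mm |
| Bridge | 2.4 mm | 30, 30 mm |
| Short peg | 2.1 mm | 20, 15 mm |
| Narrow collar | 1.6 mm | 18, 15 mm |

- **Lying flat:** In the pictures every piece rests on its pocket floor, and the bridge stands level on its feet. I judged this by how well the outlines match, because there is no depth measurement.
- **Bystanders:** The sanding block and red tile fit where they were at the start, to within 1 mm. The blue and white rings were not touched.
- **Robot:** It was clear of everything, with readings near zero force. The highest wrist force I read at the end of a move was about 9 N.

**Disagreements:**
- The two cameras differ by 2–4 mm for the same pieces, close to the stated calibration error.
- The scene camera's bridge fit was poor: 28 % mismatch and a heading about 6° off. A close-up showed the bridge standing parallel to its model outline, and the top-camera fit was good.

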